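# Hang a collared column in its slotted bench bracket

### The arm

A 7-joint arm with a two-finger parallel gripper is mounted at the origin on a cart in front of the work surface, level with it; the furniture and walls round the work are solid. World frame = base frame: x ahead of the robot, y to its left, z up, the work surface at z = 0. Lengths are in m, angles in rad, forces in N, time in s.
With the tool pointing down it reaches from about 0.425 to 0.875 m from the base axis. Payload 8.4 kg.
Tool frame: the origin (TCP) lies between the finger pads; the fingertips stand 17 mm ahead of it and the grasp point (between the pads) lies 2 mm behind it (r.tcp_to_tips is the distance from the TCP to the fingertips, in m); z points along the fingers, y is the line along which they close (so a half turn about z gives the same grasp; the last joint's range is limited). The gripper opens to 85 mm and grips with 20 to 120 N. Pads are 22 mm wide; open, the fingers measure 114 mm over their backs; the gripper's body (76 mm by 85 mm) begins 54 mm behind the grasp point. The pads swing forward as they close: fully open they stand 13 mm farther back than shut.
Start: joints at [-1.413, 0.333, 0.04, 1.465, -0.013, 1.343, -0.059], TCP at [0.165, 0.629, 0.248] pointing down, gripper open.
Joint ranges: [-2.58, 2.58], [-0.38, 2.09], [-1.3, 1.39], [0.25, 2.4], [-1.5, 4.64], [0.08, 2.09], [-2.65, 2.65]. Speed limits (rad/s): [2.22, 2.22, 2.79, 2.79, 3.14, 3.14, 3.14].

### API

Orientations are given as a 3x3 rotation matrix whose columns are the frame's x, y, z axes.
In Python, from plant import r, eoat, camera, get_calibration, ticket gives the robot as it stands. Calls block until the motion is done:
- r.move_ptp(position, orientation): joint-space move of the TCP to a pose.
- r.movel(position, v=0.15, rotation=None): straight line of the TCP; rotation=None keeps the orientation; v is the mean speed in m/s.
- r.move_joints(angles): joint-space move.
- eoat.grip(opening, f_grip=None): opening from 0.0 (shut) to 1.0 (fully open); f_grip is the grip in N (None keeps the last); returns when the fingers have stopped.
- r.wait(seconds).
- r.ik(position, orientation): joint angles nearest the present ones, or None.
- camera(name): name is "scene" or "top" or "wrist"; returns the picture (384x512x3 uint8, red, green, blue); there is no depth.
- get_calibration(name): a dict with "fx", "fy", "cx", "cy" (pixels), "R" (3x3) and "t" (3): a world point X has camera coordinates R X + t; the wrist camera has in their place "hand_eye" (4x4, takes a point from camera to tool coordinates, whose origin is the TCP and whose axes are the flange's). Camera axes: x right, y down, z forward; pixel columns grow to the right and rows downward; lengths in m; the calibration is good to about 2 mm. The wrist camera is an equidistant fisheye: a pixel r from the principal point sees the ray r / f radians off the axis. A picture is of the moment at which its call begins: read the wrist's pose just before it. get_calibration takes no time and is no camera call.
A pose or a line that the arm cannot do raises r.MotionError and nothing moves.
- ticket.hand_in(): hands the job in; it is judged then, once.
Readings, each from a call of its own:
- r.current_time_s(): time.
- r.current_qpos(): joint angles.
- r.current_qvel(): joint speeds.
- r.current_joint_torque(): joint torques, N m.
- r.current_eef_pos(): TCP position.
- r.current_eef_rot(): TCP orientation.
- r.current_ft_force(): force on the tool from outside, world axes, zero at the start.
- r.current_torque(): the same for the moment, N m.
- r.current_finger_gap(): opening from 0.0 (shut) to 1.0 (fully open).
- r.current_grasp_force(): force on a finger pad.
Only numpy, scipy, OpenCV 4.12 (cv2) and the standard library are available. Lean on these libraries where they do the work, as an engineer would, in place of code of your own. Each camera call takes 0.05 s, during which the arm holds its last target. There are 200 camera calls.

### The job

Hang the column that has the broad collar in the slotted bracket: carry it upright to the open front of the slot, slide its barrel sideways in to the inner end with the collar above the plate, and let the collar down to rest flat on the plate. Then let go, leaving it hanging upright and still. Leave the other column, the one without a collar, standing where it is.

Things in the scene. Friction and masses are not known exactly. Their poses are not given: they have to be found in the camera images.
- collared_column: White and pale grey lab column, loose, upright on the worktop, 0.12 kg, 134 mm tall, round about its z axis; origin: centre of its underside. Foot disc dia 46 (z 0-12 mm), barrel dia 22 (z 12-84), broad thin collar dia 60 (z 84-89), head dia 30 (z 89-134). Grip it round the head, above the collar. Foot and collar are wider than the bracket's slot, the barrel narrower.
- plain_column: The other column, loose and upright: same colours, foot, barrel, head and height (134 mm), but with no collar. To be left alone. Origin at the centre of its underside, z up. The two columns may stand in either place.
- bracket: Fixed aluminium bracket on a dark steel base 125x110x8 mm; origin: centre of the underside, z up. Level plate 6 mm thick, 100 mm wide (y), local x -61 to +56 mm, top 130 mm up, on a rear post (x +44 to +56); nothing rises above it. A slot 36 mm wide along local x, open at the front (-x, roughly towards the robot) between round-tipped arms, ends at x +18 mm. Barrels enter along +x.
- slot_seat (a point): Point on the slot's centre line near its inner end, level with the plate's top (bracket's local 0, 0, 130 mm), where the hanging column's axis belongs. Axes as the bracket's: +x is the way in along the slot, z up. A barrel against the slot's end has its axis 7 mm farther in. With the collar resting on the plate the column's origin is 84 mm below this point.
There are look-alikes about, which are no part of the job. What is shaped like the collared_column but turquoise or yellow is not meant.

How it is judged:
At the end, for the whole second after the job is handed in: The collared column hangs upright (within 10 degrees) and at rest in the bracket's slot, its axis within 17 mm of the seat point, its collar resting on the plate's top (height within 6 mm) and its weight borne by the bracket; the plain column stands upright within 30 mm of where it was (horizontal distance between collared_column and slot_seat below 0.017 m and z of collared_column in the frame of slot_seat between -0.09 and -0.078 m and angle between each of collared_column, plain_column's own z axis and vertical below 0.17 rad and contact force between collared_column and bracket above 0.3 N and linear speed of collared_column below 0.02 m/s and distance of plain_column from where it was at the start of the episode below 0.03 m); the robot touches nothing.
It fails at once if the plain column is moved more than 30 mm or tipped over (distance of plain_column from where it was at the start of the episode above 0.03 m or angle between plain_column's own z axis and vertical above 0.5 rad).
It also fails if it takes over 32 s, if anything falls off the work surface, if the arm or the gripper's body presses on something with over 40 N, if the wrist force passes 120 N, or if a joint passes its speed limit or range.

## Working session

There is one attempt and no reset: what is moved stays moved. The work goes in short steps, each a Python script; the robot and the scene stay as the last script left them, time stands still between calls to the robot, and variables do not carry over. Pictures are saved under pics/ and viewed, at most 10 in all, crops included, and the job is handed in when it is done.

```bash
mkdir -p pics; python3 - <<'E'
from plant import r, eoat, camera, get_calibration
import cv2
for n in ("scene","top"):
    im=camera(n); cv2.imwrite(f"pics/{n}0.png",im[:,:,::-1])
    print(n,get_calibration(n))
print(get_calibration("wrist"),r.current_time_s())
E
```

```text
scene {'fx': 395.8606445081611, 'fy': 395.8606445081611, 'cx': 251.21759451514748, 'cy': 192.85826955642213, 'R': array([[ 0.44073761, -0.89758329, -0.00972579],
       [-0.37421024, -0.17387728, -0.91089703],
       [ 0.81591486,  0.40510607, -0.41251911]]), 't': array([-0.38537061,  0.26110446,  0.78387213])}
top {'fx': 353.4342121155666, 'fy': 353.4342121155666, 'cx': 257.0514002564883, 'cy': 187.8682582357993, 'R': array([[-0.01393519, -0.99983679,  0.01149764],
       [-0.98455412,  0.01171335, -0.17468823],
       [ 0.17452504, -0.01375436, -0.98455667]]), 't': array([-0.17409362,  0.52717538,  0.94316999])}
{'fx': 297.3186396354542, 'fy': 297.3186396354542, 'cx': 255.72972291421885, 'cy': 189.91067478771097, 'hand_eye': array([[ 1.36892566e-03, -9.63378808e-01, -2.68140633e-01,
         6.96579582e-02],
       [ 9.99999044e-01,  1.26697194e-03,  5.53256079e-04,
         6.96473875e-04],
       [-1.93268525e-04, -2.68141134e-01,  9.63379621e-01,
        -1.26485672e-01],
       [ 0.00000000e+00,  0.00000000e+00,  0.00000000e+00,
         1.00000000e+00]])} 0.1
```

View pics/scene0.png

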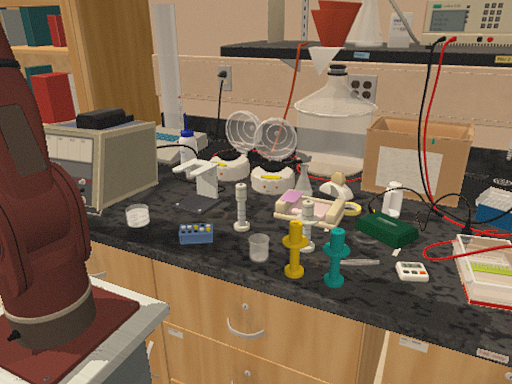

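View pics/top0.png

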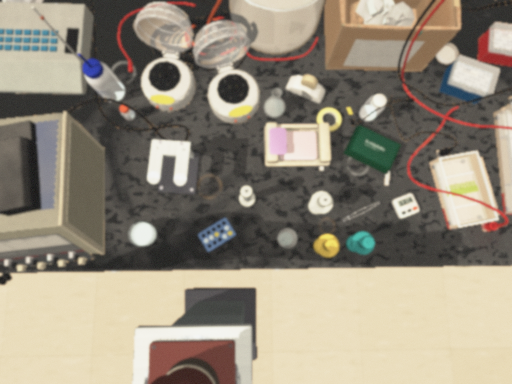

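Candidates: the white column at scene (241,208) / top (247,196), and the white column at scene (307,228) / top (320,202). The yellow (295,250) and turquoise (336,258) ones are look-alikes. The white one at top (320,202) seems to have the broad collar, and an enlarged crop should confirm it.

```bash
python3 - <<'E'
import cv2, numpy as np
s=cv2.imread("pics/scene0.png"); t=cv2.imread("pics/top0.png")
a=cv2.resize(s[170:270,220:350],None,fx=3,fy=3,interpolation=cv2.INTER_CUBIC)
b=cv2.resize(t[125:225,140:340],None,fx=3.9,fy=2.9*1.3448,interpolation=cv2.INTER_CUBIC)
b=cv2.resize(t[130:220,140:340],None,fx=3,fy=3,interpolation=cv2.INTER_CUBIC)
o=np.zeros((570,600,3),np.uint8);o[:300,:390]=a;o[300:570,:600]=b
cv2.imwrite("pics/crop1.png",o)
E
```

```text
(no output)
```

View pics/crop1.png

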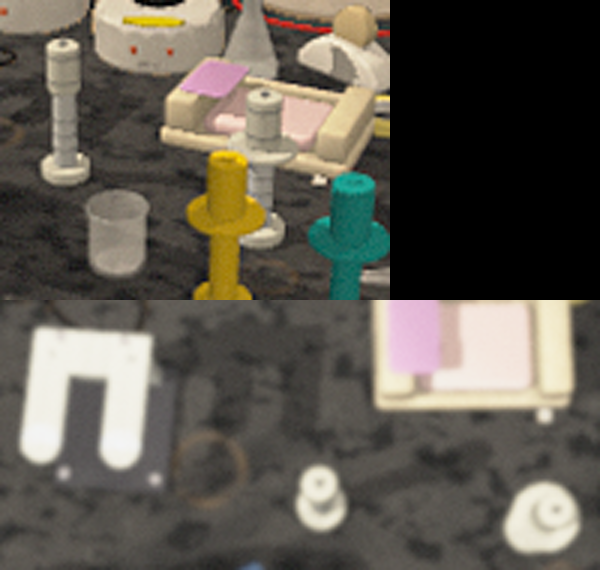

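The crop settles it: the white column at scene (307,228) / top (320,202) has the broad collar, and the one at top (247,196) has none. Yellow and turquoise are ruled out. The bracket's slot opens downward in the top view, towards the robot. Next I measure.

```bash
cat > h.py <<'E'
import numpy as np, cv2
from plant import r, eoat, camera, get_calibration, ticket
def K(c): return np.array([[c['fx'],0,c['cx']],[0,c['fy'],c['cy']],[0,0,1]])
def cast(c,uv,z):
    uv=np.atleast_2d(uv).astype(float)
    d=(np.c_[uv,np.ones(len(uv))]@np.linalg.inv(K(c)).T)@c['R']
    o=-c['R'].T@c['t']
    return (o+d*((z-o[2])/d[:,2])[:,None])
def proj(c,X):
    p=(np.atleast_2d(X)@c['R'].T+c['t'])@K(c).T
    return p[:,:2]/p[:,2:]
def wcast(c,uv,z,pos,rot):
    uv=np.atleast_2d(uv).astype(float)
    m=(uv-[c['cx'],c['cy']])/c['fx']; th=np.linalg.norm(m,axis=1)
    d=np.c_[m*(np.sin(th)/np.maximum(th,1e-9))[:,None],np.cos(th)]
    H=c['hand_eye']; d=d@H[:3,:3].T@rot.T; o=pos+rot@H[:3,3]
    return o+d*((z-o[2])/d[:,2])[:,None]
E
python3 - <<'E'
from h import *
np.set_printoptions(precision=4,suppress=True)
im=cv2.imread("pics/top0.png"); c=get_calibration("top")
m=(im.min(2)>140).astype(np.uint8)
n,l,st,ce=cv2.connectedComponentsWithStats(m)
for i in range(1,n):
    x,y,w,h,a=st[i]
    if a>60 and 130<y<215 and 140<x<340: print(st[i],ce[i])
# plate
i=l[150,170] ; P=np.argwhere(l==i)[:,::-1]
X=cast(c,P,.130)[:,:2]
rc=cv2.minAreaRect(X.astype(np.float32)); print("plate",rc,cv2.boxPoints(rc))
for name,p in (("col",(320,203)),("plain",(247,196))):
    i=l[p[1],p[0]]; B=(l==i).astype(np.uint8)
    ct=max(cv2.findContours(B,0,1)[0],key=cv2.contourArea)
    print(name,cv2.minEnclosingCircle(ct),i)
    for z in (0,.09,.134): print(z,cast(c,cv2.minEnclosingCircle(ct)[0],z))
print("head",cast(c,[(325,200.5),(246.5,191.5)],.134))
print("box edge floor",cast(c,[(105,250),(105,150),(142,234),(217,235)],0))
print("box edge .2",cast(c,[(60,115),(55,240)],.2))
E
```

```text
[ 147  139   44   47 1440] [168.7806 159.7278]
[239 185  16  22 252] [246.1548 195.8929]
[308 191  25  23 452] [320.1217 202.6814]
plate ((0.5813175439834595, 0.04829845950007439), (0.10748428106307983, 0.1202344000339508), 86.4319839477539) [[ 0.518  -0.0016]
 [ 0.638  -0.0091]
 [ 0.6447  0.0982]
 [ 0.5247  0.1057]]
col ((319.729736328125, 202.9108123779297), 12.653265953063965) 43
0 [[ 0.4865 -0.3641  0.    ]]
0.09 [[ 0.4746 -0.3468  0.09  ]]
0.134 [[ 0.4688 -0.3383  0.134 ]]
plain ((246.5, 195.5), 10.606701850891113) 37
0 [[ 0.511  -0.1504  0.    ]]
0.09 [[ 0.497  -0.1518  0.09  ]]
0.134 [[ 0.4901 -0.1526  0.134 ]]
head [[ 0.4748 -0.3521  0.134 ]
 [ 0.5005 -0.1527  0.134 ]]
box edge floor [[ 0.3595  0.2522  0.    ]
 [ 0.6533  0.2701  0.    ]
 [ 0.4031  0.1496  0.    ]
 [ 0.3974 -0.0648  0.    ]]
box edge .2 [[0.6839 0.299  0.2   ]
 [0.3822 0.2854 0.2   ]]
```

```bash
python3 - <<'E'
from h import *
np.set_printoptions(precision=4,suppress=True)
print(r.current_eef_rot())
R0=r.current_eef_rot()
p=r.current_eef_pos(); r.movel([p[0],p[1],0.45],v=0.25)
best=None
for s in (1,-1):
    R=np.array([[s,0,0],[0,-s,0],[0,0,-1.]])
    qs=[r.ik(q,R) for q in ([.55,.05,.34],[.474,-.35,.108],[.484,.054,.28])]
    print(s,qs)
    if qs[0] is not None and qs[1] is not None and best is None: best=R
R=best; np.save("R.npy",R)
r.move_ptp([.50,.05,.40],R)
c=get_calibration("wrist"); P,Q=r.current_eef_pos(),r.current_eef_rot(); im=camera("wrist")
np.savez("w1.npz",P=P,Q=Q,im=im); cv2.imwrite("pics/w1.png",im[:,:,::-1])
r.move_ptp([.474,-.35,.30],R)
P,Q=r.current_eef_pos(),r.current_eef_rot(); im2=camera("wrist")
np.savez("w2.npz",P=P,Q=Q,im=im2)
cv2.imwrite("pics/w12.png",cv2.resize(np.vstack([im,im2])[:,:,::-1],(400,600)))
cv2.imwrite("pics/w2.png",im2[:,:,::-1])
print(r.current_time_s(),P)
E
```

```text
[[-0.9672  0.254  -0.0003]
 [ 0.254   0.9672 -0.0014]
 [-0.0001 -0.0014 -1.    ]]
1 [array([-0.863 ,  0.1036,  0.7617,  1.5896, -0.0718,  1.4771, -1.668 ]), array([-0.3376,  0.6312,  1.2174,  1.8187, -0.6472,  1.1636, -0.4753]), array([-0.8766, -0.0547,  0.6584,  1.8277,  0.0342,  1.3573, -1.797 ])]
-1 [array([-0.9024,  0.1064,  0.8066,  1.591 , -0.0771,  1.4772,  1.4795]), array([ 0.6875,  0.3305, -0.1518,  1.7711,  0.0568,  1.0442,  2.0861]), array([-0.9744, -0.0647,  0.7509,  1.8308,  0.0451,  1.3583,  1.3367])]
5.0667 [ 0.4751 -0.3487  0.3   ]
```

View pics/w1.png

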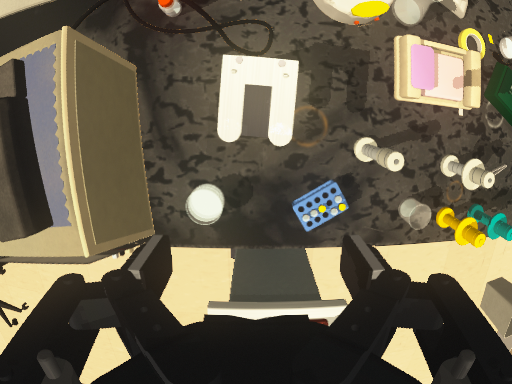

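View pics/w2.png

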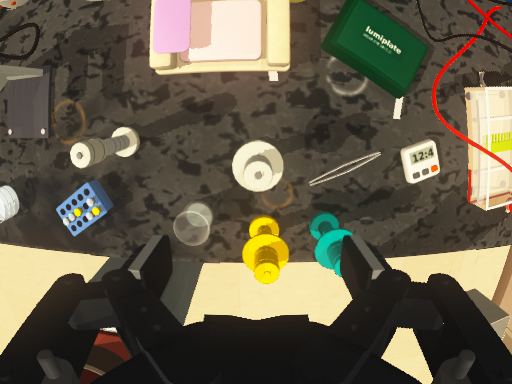

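w1 shows the plate at about (258,100), with the slot between columns 244 and 271 and its mouth at row 146. w2 shows the collared column's head at (260,173) and its collar around (257,166).

```bash
python3 - <<'E'
from h import *
np.set_printoptions(precision=4,suppress=True)
c=get_calibration("wrist")
d=np.load("w1.npz"); im=d['im']
def blob(im,seed,t=150):
    n,l=cv2.connectedComponents((im.min(2)>t).astype(np.uint8)); return (l==l[seed[1],seed[0]])
B=blob(im,(232,100)); ys,xs=np.nonzero(B); print(xs.min(),xs.max(),ys.min(),ys.max())
W=wcast(c,np.c_[xs,ys],.130,d['P'],d['Q'])[:,:2]
rc=cv2.minAreaRect(W.astype(np.float32)); bp=cv2.boxPoints(rc); print("plate",rc,bp)
mid=[]
for y in range(92,136,3):
    row=np.nonzero(B[y,225:295])[0]+225; g=np.diff(row); k=g.argmax()
    e=wcast(c,[(row[k]+.5,y),(row[k+1]-.5,y)],.130,d['P'],d['Q'])[:,:2]; mid.append(np.r_[e.mean(0),np.linalg.norm(e[0]-e[1])])
mid=np.array(mid); print("slot mids",mid[::4]); k=np.polyfit(mid[:,0],mid[:,1],1); print("slope,y@.58",k[0],np.polyval(k,.58))
col=np.nonzero(~B[60:120,258])[0]+60; print("slot end",wcast(c,[(258,col[col>65][0]-.5)],.130,d['P'],d['Q']))
d=np.load("w2.npz"); im=d['im']
B=blob(im,(240,165),120).astype(np.uint8)
ct=max(cv2.findContours(B,0,1)[0],key=cv2.contourArea); (u,v),rad=cv2.minEnclosingCircle(ct)
print("collar",u,v,rad,wcast(c,[(u,v)],.089,d['P'],d['Q']), "head",wcast(c,[(260,173)],.134,d['P'],d['Q']))
E
```

```text
217 298 55 145
plate ((0.5790425539016724, 0.05090494453907013), (0.10096273571252823, 0.11689278483390808), 85.50999450683594) [[ 0.5168  0.0052]
 [ 0.6334 -0.004 ]
 [ 0.6413  0.0967]
 [ 0.5247  0.1058]]
slot mids [[0.5892 0.0501 0.0341]
 [0.5732 0.0513 0.0342]
 [0.5572 0.0526 0.0343]
 [0.5411 0.0539 0.0345]]
slope,y@.58 -0.0790567182759141 0.05081726537729327
slot end [[0.5992 0.0495 0.13  ]]
collar 257.5 165.5 25.739173889160156 [[ 0.4766 -0.3495  0.089 ]] head [[ 0.4777 -0.3518  0.134 ]]
```

```bash
python3 - <<'E'
from h import *
np.set_printoptions(precision=4,suppress=True)
r.movel([.477,-.350,.30],v=.2)
r.movel([.477,-.350,.114],v=.12)
print("F",r.current_ft_force())
eoat.grip(0.0,f_grip=40)
print(r.current_finger_gap(),r.current_grasp_force(),r.current_ft_force(),r.current_eef_pos())
r.movel([.477,-.350,.29],v=.12)
print(r.current_finger_gap(),r.current_grasp_force(),r.current_ft_force(),r.current_time_s())
P,Q=r.current_eef_pos(),r.current_eef_rot()
S=camera("scene"); cv2.imwrite("pics/s2.png",cv2.resize(S[100:280,180:420,::-1],None,fx=2.5,fy=2.5))
E
```

```text
F [0.2003 0.3057 0.001 ]
0.33901843136826737 39.37435984611511 [0.543  0.1164 2.6174] [ 0.4771 -0.3501  0.1142]
0.339401104248509 39.5183926820755 [ 0.0309  0.3308 -1.7579] 9.1833
```

View pics/s2.png

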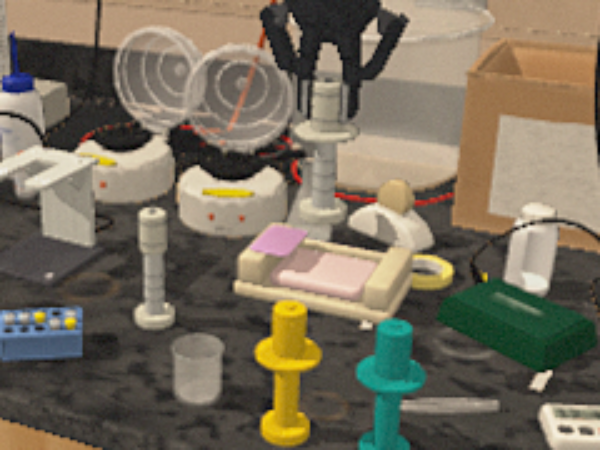

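It is held upright, with the foot about 176 mm up, which clears the plain column. Now I carry it across, descend in front of the slot and slide it in.

```bash
python3 - <<'E'
from h import *
np.set_printoptions(precision=4,suppress=True)
seat=np.array([.5815,.0507]); a=np.array([np.cos(np.radians(4.5)),-np.sin(np.radians(4.5))])
f=seat-.1*a; e=seat+.001*a
r.movel([*f,.29],v=.2)
r.movel([*f,.171],v=.12); print(r.current_ft_force())
r.movel([*(seat-.04*a),.171],v=.1); print(r.current_ft_force())
r.movel([*e,.171],v=.08); print(r.current_ft_force(),r.current_time_s())
S=camera("scene")
for z in (.165,.163,.1615,.160,.1585,.157):
    r.movel([*e,z],v=.04); F=r.current_ft_force(); print(z,F)
    if F[2]>0.5: break
print(r.current_finger_gap(),r.current_eef_pos(),r.current_time_s())
S2=camera("scene")
cv2.imwrite("pics/s3.png",cv2.resize(np.hstack([S[110:250,130:270],S2[110:250,130:270]])[:,:,::-1],None,fx=2.8,fy=2.8))
E
```

```text
[ 0.5418 -0.4361 -1.2963]
[-0.0689  0.5089 -1.9921]
[ 0.081   0.4006 -1.8508] 13.9833
0.165 [-0.0189  0.2407 -1.1132]
0.163 [ 0.1986 -0.3937 -1.7154]
0.1615 [-0.1277  0.3248 -2.3978]
0.16 [-0.2189  0.2526  0.3828]
0.1585 [-6.4688 -1.1444 15.379 ]
0.34067970161518046 [0.5828 0.0505 0.1601] 15.3333
```

View pics/s3.png

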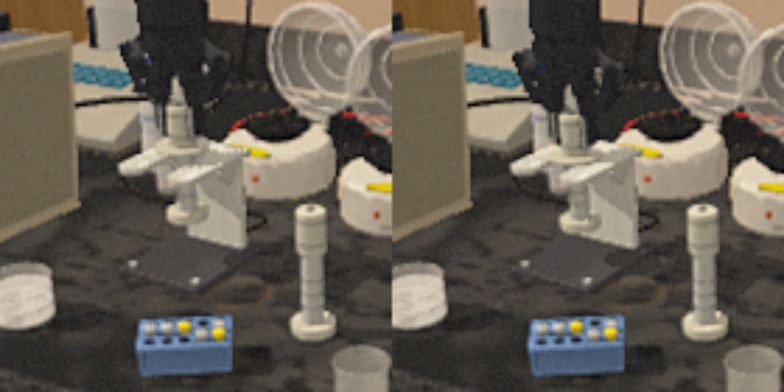

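The collar is in contact at about TCP z 0.160. I ease off, release, retract and check.

```bash
python3 - <<'E'
from h import *
np.set_printoptions(precision=4,suppress=True)
p=r.current_eef_pos()
r.movel([.5825,.0506,.160],v=.04); print(r.current_ft_force())
eoat.grip(0.6); r.wait(.3); eoat.grip(1.0); print(r.current_finger_gap(),r.current_ft_force())
r.movel([.5825,.0506,.34],v=.15)
r.wait(.5)
P,Q=r.current_eef_pos(),r.current_eef_rot(); im=camera("wrist"); S=camera("scene"); T=camera("top")
np.savez("w3.npz",P=P,Q=Q,im=im)
print(r.current_time_s())
A=cv2.resize(S[110:250,130:270],(392,392)); B=cv2.resize(im[90:300,150:360],(392,392))
cv2.imwrite("pics/s4.png",np.hstack([A,B])[:,:,::-1])
E
```

```text
[-1.8309 -0.5521  3.1298]
1.0000096685821462 [-0.2933  0.7291 -0.5522]
18.7167
```

View pics/s4.png

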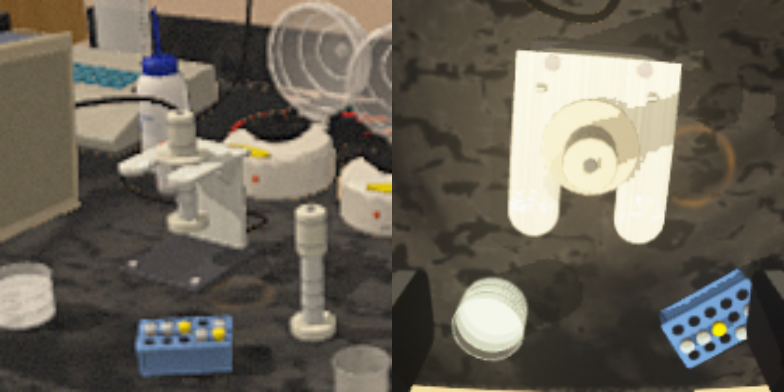

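The column hangs upright with its collar flat on the plate: collar centre is at wrist pixel (256.6,168.8). The plain column has not moved.

```bash
python3 - <<'E'
from h import *
d=np.load("w3.npz"); c=get_calibration("wrist")
X=wcast(c,[(256.6,168.8)],.135,d['P'],d['Q'])[0]; e=np.hypot(*(X[:2]-[.5815,.0507])); print(X,e)
if e<.012: print(ticket.hand_in())
E
```

```text
[0.58136761 0.0506695  0.135     ] 0.000135853875353155
the job is handed in; nothing more can be done
None
```

The collared column hangs upright and released in the bracket's slot, its axis about 0.1 mm from the seat as I measured it (camera calibration is good to about 2 mm); the plain column looks unmoved, and I handed the job in about 19 s into the 32 s limit, with no verdict returned.

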